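Turn the filter body over in the slide-jaw fixture and hang its bowls to dry

ROBOT

A 6-joint arm with a two-finger parallel gripper is mounted at the origin on the work surface. World frame = base frame: x ahead of the robot, y to its left, z up, the work surface at z = 0. Lengths are in m, angles in rad, forces in N, time in s.
With the tool pointing down it reaches from about 0.35 to 0.725 m from the base axis. Payload 4.3 kg.
Tool frame: the origin (TCP) lies at the very end of the fingers, on their centre line; the grasp point (between the pads) lies 19 mm behind it (env.grip_point_offset is the z of the grasp point in the tool frame, in m); z points along the fingers, y is the line along which they close (so a half turn about z gives the same grasp; the last joint's range is limited). The gripper opens to 85 mm and grips with 20 to 120 N. Pads are 22 mm wide; open, the fingers measure 114 mm over their backs; the gripper's body (76 mm by 85 mm) begins 54 mm behind the grasp point. The pads swing forward as they close: fully open they stand 13 mm farther back than shut.
Start: joints at [1.114, 0.377, 0.081, 1.274, 0, 1.46], TCP at [0.195, 0.541, 0.231] pointing down, gripper open.
Joint ranges: [-2.72, 2.72], [-0.84, 1.66], [-1.02, 1.22], [-1.77, 2.12], [-1.37, 1.28], [-3.14, 3.14]. Speed limits (rad/s): [2.57, 2.57, 3.14, 3.14, 3.14, 3.14].

INTERFACE

Orientations are given as a unit quaternion [w, x, y, z].
In Python, from workcell import env, claw, read_camera, camera_info, search_frame, place_of, get_t, get_joints, get_qd, get_effort, get_tcp_pos, get_tool_rot, get_ft_force, get_ft_torque, get_finger_gap, get_finger_force gives the robot as it stands. Calls block until the motion is done:
- env.reach(position, orientation): joint-space move of the TCP to a pose.
- env.move_l(position, feed=0.15, rotation=None, contact_N=None): straight line of the TCP; rotation=None keeps the orientation; feed is the mean speed in m/s. With contact_N (N) it stops when the force on the tool has changed by that much, and returns True; else False.
- env.movej(angles): joint-space move.
- claw.release() and claw.grab(): open the fingers fully, or close them until they stop; the grip force is fixed at half the most.
- env.hold(seconds).
- env.solve_ik(position, orientation): joint angles nearest the present ones, or None.
- read_camera(name): name is "scene" or "side" or "wrist"; returns (picture, depth): 384x512x3 uint8, red, green, blue; 384x512 float32, m along the optical axis (not along the pixel's ray), 0 where there is no reading.
- camera_info(name): a dict with "fx", "fy", "cx", "cy" (pixels), "rvec" (rotation vector, rad) and "tvec" (3), from world to camera coordinates, as OpenCV has them. Camera axes: x right, y down, z forward; pixel columns grow to the right and rows downward; lengths in m; the calibration is good to about 2 mm. A picture is of the moment at which its call begins: read the wrist's pose just before it. camera_info takes no time and is no camera call; for the wrist camera it gives the pose at the moment of the call.
A pose or a line that the arm cannot do raises env.MotionError and nothing moves.
- env.job_done(): hands the job in; it is judged then, once.
Trained networks look in the newest picture that a camera, given by its name, has taken for a name from the list of things; names that differ only in an ending like _2 or _b are one class to them, and where a whole thing is asked for, a point or a joint stands for the part that bears it (a point fixed in the world has none). Each returns a list of dicts, best first, with "confidence" (0 to 1); they miss things now and then, are a little off and sometimes report something else, mostly with a low value. They report only what shows in the picture. A call takes as long as a camera call. They do not tell look-alikes from the thing itself.
- search_frame(query, camera): "rect" ([centre column, centre row, width, height] in pixels, round what is visible of it).
- place_of(query, camera): "xy" ([column, row] in pixels: a listed point, or the origin of a listed thing).
Readings, each from a call of its own:
- get_t(): time.
- get_joints(): joint angles.
- get_qd(): joint speeds.
- get_effort(): joint torques, N m.
- get_tcp_pos(): TCP position.
- get_tool_rot(): TCP orientation.
- get_ft_force(): force on the tool from outside, world axes, zero at the start.
- get_ft_torque(): the same for the moment, N m.
- get_finger_gap(): finger opening in m.
- get_finger_force(): force on a finger pad.
Only numpy, scipy, OpenCV 4.12 (cv2) and the standard library are available. Lean on these libraries where they do the work, as an engineer would, in place of code of your own. Each camera call takes 0.05 s, during which the arm holds its last target. There are 200 camera calls.

TASK

A gas filter is half serviced: wind the crank wheel of the slide-jaw fixture one full turn anticlockwise to free the filter body, lay the body back between the open jaws squarely on the bed with its large bore facing up, and wind the wheel back the full turn until the jaw grips it firmly. Also hang every rinsed drain bowl, before or after, upside down on a drying peg of its own, rim resting flat on the rack, and leave the other things on the bench where they are.

Things in the scene. Friction and masses are not known exactly. Their poses are not given: they have to be found in the camera images.
- fixture: fixed slide-jaw fixture: grey bed x -73 to +61, 42 wide, top 25 above the bench. Origin on the bench under the nest's middle, z up. Fixed jaw on the bed at +x, gripping face at x = +27; sliding jaw at -x. Both jaws are 18 long (x), 36 wide (y), 20 tall above the bed (fingers can straddle them). On the -y side a bar 12 high leads to a gearbox 100 x 100 x 28 under the crank wheel
- jaw: the sliding jaw; origin at the centre of its foot on the bed. Its gripping face is 9 to +x of the origin (at x = -27 in the fixture's frame when shut). It is driven only by the crank wheel: it moves 20 towards -x for each full turn of the wheel
- crank (a joint): angle of the crank wheel, rad: 0 with the jaw just touching the filter body, growing anticlockwise from above as the jaw opens, 6.28 after a full turn, hard stop at 6.5. It stays where it is left (about 4 to 8 N at the knob to turn). Turned back it stalls within about 0.2 rad of 0 as the jaw nips the part; a few N more at the knob clamp it firmly
- crank_hub (a point): point on the wheel's vertical axis, at the middle height of the knob (65 above the bench). The wheel is a dark disc 92 across, its top 44 above the bench
- crank_knob (a point): middle of the upright black knob on the crank wheel: 18 across, 34 tall (45 to 79 above the bench), 36 from the wheel's axis; it spins freely on its pin, so it can be pinched and led round in a circle without turning the hand
- filter_body: gas filter body, aluminium block 54 (x) x 38 (y) x 54 (z) with a flat round pipe end 34 across, 7 long, on each y face (52 over the ends); about 0.35 kg. Origin at the centre of its underside as it starts. The +x face has the large round bore (brass ring 33 across, black inside); the +z face, up at the start, two small holes. Starts in the fixture, axes parallel to it, bore towards the fixed jaw
- body_mid (a point): centre of the filter body, 27 from its underside; 52 above the bench when it is seated on the bed
- rack: white drying rack fixed to the bench, a plate 85 x 275, its top 12 above the bench; origin on the bench under its middle, z up, its three pegs in a row along y
- peg0 (a point): tip of peg 0 (y = -95 on the rack), a steel peg 12 across standing 45 above the rack's plate, tip 57 above the bench; any bowl may go on any peg
- peg1 (a point): tip of peg 1 (y = 0 on the rack), a steel peg 12 across standing 45 above the rack's plate, tip 57 above the bench; any bowl may go on any peg
- peg2 (a point): tip of peg 2 (y = 95 on the rack), a steel peg 12 across standing 45 above the rack's plate, tip 57 above the bench; any bowl may go on any peg
- bowl0: an aluminium drain bowl (may be absent): square with 6 mm bevelled corners, 54 across flats, 64 tall, wall 4, inner depth 59, a brass drain plug 16 across and 8 long under its closed end; about 0.15 kg. Origin at the centre of the closed end (the plug is beyond it), z towards the open mouth, x square to a flat. Starts lying on a flat, mouth roughly towards the robot
- bowl0_rim (a point): centre of bowl 0's open mouth; 12 above the bench when it stands mouth down on the rack
- bowl1: an aluminium drain bowl (may be absent): square with 6 mm bevelled corners, 54 across flats, 64 tall, wall 4, inner depth 59, a brass drain plug 16 across and 8 long under its closed end; about 0.15 kg. Origin at the centre of the closed end (the plug is beyond it), z towards the open mouth, x square to a flat. Starts lying on a flat, mouth roughly towards the robot
- bowl1_rim (a point): centre of bowl 1's open mouth; 12 above the bench when it stands mouth down on the rack
- bowl2: an aluminium drain bowl (may be absent): square with 6 mm bevelled corners, 54 across flats, 64 tall, wall 4, inner depth 59, a brass drain plug 16 across and 8 long under its closed end; about 0.15 kg. Origin at the centre of the closed end (the plug is beyond it), z towards the open mouth, x square to a flat. Starts lying on a flat, mouth roughly towards the robot
- bowl2_rim (a point): centre of bowl 2's open mouth; 12 above the bench when it stands mouth down on the rack
- tape: bystander: a white roll of tape lying flat, 68 across, 19 tall
- nipple: bystander: a short steel pipe standing upright, 34 across, 60 tall
- elbow: bystander: a steel pipe elbow lying on the bench, arms about 45 long, 34 thick
- cock: bystander: a brass gas cock with a black lever, 70 x 26 x 42
- wrench: bystander: a steel wrench lying flat
- jar: bystander: a grey jar of sealing paste with a white lid, 60 across, 65 tall
Not all that is in view belongs to the job. What is shaped like the filter_body but purple or red is not meant.

How it is judged:
By the outcome, as a careful person would: the job done as asked, in the order asked, and still so for the second after the job is handed in, with the robot touching nothing.
Of bowl0, bowl1, bowl2 only 2 to 3 are there at a start; the rules pass over those that are not, and their reading is None.
At some moment in a run one of bowl0, bowl1, bowl2 may be knocked a few centimetres aside while the robot is not near it.
It also fails if it takes over 210 s, if anything falls off the work surface, if the arm or the gripper's body presses on something with over 40 N, if the wrist force passes 120 N, or if a joint passes its speed limit or range.

## Working session

There is one attempt and no reset: what is moved stays moved. The work goes in short steps, each a Python script; the robot and the scene stay as the last script left them, time stands still between calls to the robot, and variables do not carry over. Pictures are saved under pics/ and viewed, at most 14 in all, crops included, and the job is handed in when it is done.

```bash
ls; mkdir -p pics; python3 - <<'E'
from workcell import *
import cv2
for n in("scene","side"):
    p,d=read_camera(n); cv2.imwrite(f"pics/{n}0.png",p[:,:,::-1]); i=camera_info(n); print(n,i)
    for q in("filter_body","crank_hub","crank_knob","jaw","fixture","rack","peg0","peg1","peg2","bowl0","bowl0_rim"):
        print(q,[(x["xy"],round(x["confidence"],2)) for x in place_of(q,n)][:5])
print(get_t(),env.grip_point_offset)
E
```

```text
pics
scene {'fx': 413.3002512284555, 'fy': 413.3002512284555, 'cx': 250.73242768740974, 'cy': 185.2800329607648, 'rvec': array([ 1.27915394,  2.49101693, -0.70017565]), 'tvec': array([ 0.35208862, -0.33989118,  1.55617794])}
filter_body [([270.7, 161.0], 0.74), ([319.9, 290.4], 0.62), ([267.2, 195.8], 0.56)]
crank_hub [([238.5, 164.3], 0.71), ([169.9, 197.4], 0.66), ([376.7, 204.6], 0.51)]
crank_knob [([244.5, 157.1], 0.72)]
jaw [([274.6, 190.5], 0.56)]
fixture [([269.9, 199.4], 0.63)]
rack [([182.6, 150.9], 0.58), ([298.9, 175.0], 0.2)]
peg0 [([164.1, 158.8], 0.88), ([176.3, 144.4], 0.66), ([193.3, 117.3], 0.62)]
peg1 [([164.1, 158.8], 0.88), ([176.3, 144.4], 0.66), ([193.3, 117.3], 0.62)]
peg2 [([164.1, 158.8], 0.88), ([176.3, 144.4], 0.66), ([193.3, 117.3], 0.62)]
bowl0 [([373.2, 219.9], 0.82), ([341.7, 241.6], 0.79), ([331.3, 204.8], 0.6), ([330.3, 183.7], 0.41)]
bowl0_rim [([337.6, 218.7], 0.94), ([176.9, 139.7], 0.54)]
side {'fx': 499.3822780037323, 'fy': 499.3822780037323, 'cx': 257.4171878668812, 'cy': 192.7044328003886, 'rvec': array([ 2.42345334, -0.49100905,  0.17356244]),
[... 251 characters left out ...]
], 0.61)]
jaw [([308.0, 169.8], 0.75), ([244.8, 194.2], 0.71), ([235.9, 197.2], 0.53)]
fixture [([248.0, 201.1], 0.63), ([198.1, 141.7], 0.34)]
rack [([303.9, 310.2], 0.64), ([352.4, 255.2], 0.62)]
peg0 [([338.6, 275.7], 0.64), ([305.6, 297.0], 0.57), ([274.0, 326.6], 0.56), ([245.7, 190.0], 0.25)]
peg1 [([338.6, 275.7], 0.64), ([305.6, 297.0], 0.57), ([274.0, 326.6], 0.56), ([245.7, 190.0], 0.25)]
peg2 [([338.6, 275.7], 0.64), ([305.6, 297.0], 0.57), ([274.0, 326.6], 0.56), ([245.7, 190.0], 0.25)]
bowl0 [([167.8, 129.0], 0.82), ([193.2, 158.4], 0.78), ([208.9, 126.9], 0.73), ([206.2, 289.6], 0.4)]
bowl0_rim [([200.6, 139.6], 0.87), ([194.3, 159.9], 0.31), ([339.2, 275.7], 0.16)]
1.2 -0.0187
```

View pics/scene0.png

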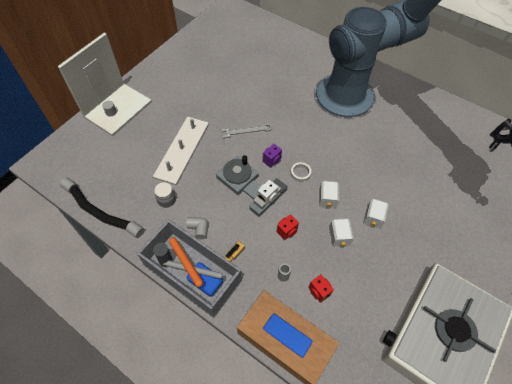

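View pics/side0.png

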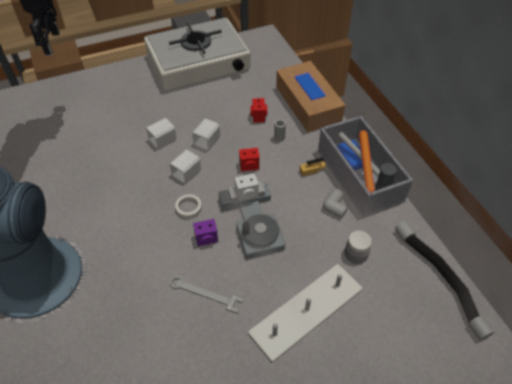

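Scene view: the aluminium body in the fixture is at (267,190). Look-alikes are purple at (272,155), red at (288,227) and red at (320,288), all rejected by colour. Bowls are at (330,195), (376,213) and (342,232), the rack at (181,150), and the wheel at (238,172) with its knob at (244,158). The side view agrees.

```bash
cat > h.py <<'E'
from workcell import *
import numpy as np, cv2
from scipy.spatial.transform import Rotation as R
def cam(n):
    i=camera_info(n); M=cv2.Rodrigues(np.array(i["rvec"]))[0]; t=np.array(i["tvec"]); return i,M,t
def ray(n,uv,c=None):
    i,M,t=c or cam(n); d=M.T@np.array([(uv[0]-i["cx"])/i["fx"],(uv[1]-i["cy"])/i["fy"],1]); return -M.T@t,d
def atz(n,uv,z,c=None):
    o,d=ray(n,uv,c); return o+d*(z-o[2])/d[2]
def cloud(d,c):
    i,M,t=c; v,u=np.indices(d.shape)
    P=np.stack([(u-i["cx"])/i["fx"]*d,(v-i["cy"])/i["fy"]*d,d],-1); return (P-t)@M
def down(yaw):  # tool y axis (closing line) at angle yaw from world x
    c,s=np.cos(yaw),np.sin(yaw); y=np.array([c,s,0]); z=np.array([0,0,-1.]); return q(np.stack([np.cross(y,z),y,z],1))
def q(M):
    x=R.from_matrix(M).as_quat(); return [float(v) for v in (x[3],*x[:3])]
def save(p,name): cv2.imwrite(f"pics/{name}.png",p[:,:,::-1])
E
python3 - <<'E'
from h import *
S=dict(body=((267,192),.07),hub=((238.5,171),.044),knob=((244.5,157.1),.065),peg0=((164.1,158.8),.057))
for n,(uv,z) in S.items(): print(n,atz("scene",uv,z).round(3))
for uv,z in [((168,167),.057),((180,145),.057),((192,122),.057),((330,194),.04),((376,211),.04),((342,232),.04),((272,155),.03),((301,172),.01),((288,227),.03),((246,131),0),((345,95),0),((164,193),.06)]: print(uv,atz("scene",uv,z).round(3))
i,M,t=cam("wrist"); print(i)
T=R.from_quat(np.roll(get_tool_rot(),-1)).as_matrix(); print("cam in tool",(T.T@(-M.T@t-np.array(get_tcp_pos()))).round(3),(T.T@M.T).round(3))
E
```

```text
body [0.556 0.025 0.07 ]
hub [ 0.532 -0.101  0.044]
knob [ 0.489 -0.109  0.065]
peg0 [ 0.641 -0.318  0.057]
(168, 167) [ 0.657 -0.286  0.057]
(180, 145) [ 0.569 -0.313  0.057]
(192, 122) [ 0.47  -0.343  0.057]
(330, 194) [0.433 0.178 0.04 ]
(376, 211) [0.403 0.322 0.04 ]
(342, 232) [0.525 0.272 0.04 ]
(272, 155) [ 0.408 -0.055  0.03 ]
(301, 172) [0.397 0.054 0.01 ]
(288, 227) [0.6   0.132 0.03 ]
(246, 131) [ 0.357 -0.198  0.   ]
(345, 95) [-0.002  0.002  0.   ]
(164, 193) [ 0.737 -0.231  0.06 ]
{'fx': 264.8945501285043, 'fy': 264.8945501285043, 'cx': 253.8825729361552, 'cy': 194.09290973043596, 'rvec': array([-2.38390048, -1.67023826, -0.2320042 ]), 'tvec': array([-0.57736712, -0.03388751,  0.37788653])}
cam in tool [ 0.068  0.002 -0.143] [[-0.001 -0.963 -0.269]
 [ 1.    -0.002  0.002]
 [-0.002 -0.269  0.963]]
```

```bash
cat >> h.py <<'E'
def look(x,y,z,yaw=np.pi/2,name=None,qs=()):
    env.reach([x,y,z],down(yaw)); env.hold(.3)
    c=cam("wrist"); p,d=read_camera("wrist")
    if name: save(p,name); np.savez(f"pics/{name}",p=p,d=d,M=c[1],t=c[2],k=[c[0][k] for k in("fx","fy","cx","cy")])
    r={k:[(x["xy"],round(x["confidence"],2)) for x in place_of(k,"wrist") if x["confidence"]>.3] for k in qs}
    return p,d,c,r
E
python3 - <<'E'
from h import *
hz=dict(filter_body=.079,crank_hub=.065,crank_knob=.065,jaw=.025,fixture=0,rack=0,peg0=.057,bowl0=.027,bowl0_rim=.027)
for a in [(.46,.25,.28,"wb",("bowl0","bowl0_rim")),(.53,-.03,.25,"wf",("filter_body","crank_hub","crank_knob","jaw","fixture")),(.53,-.29,.28,"wr",("rack","peg0"))]:
    p,d,c,r=look(*a[:3],name=a[3],qs=a[4])
    for k,v in r.items():
        for uv,cf in v: print(k,uv,cf,atz("wrist",uv,hz[k],c).round(4))
print(get_t())
E
```

```text
bowl0 [210.7, 165.0] 0.63 [0.4574 0.1878 0.027 ]
bowl0 [309.9, 150.9] 0.62 [0.4363 0.3361 0.027 ]
bowl0_rim [253.4, 189.9] 0.87 [0.4962 0.2521 0.027 ]
filter_body [455.0, 271.8] 0.97 [0.6592 0.2437 0.079 ]
filter_body [293.2, 184.7] 0.71 [0.5386 0.021  0.079 ]
filter_body [234.1, 78.4] 0.71 [ 0.4186 -0.0487  0.079 ]
filter_body [53.6, 181.7] 0.63 [ 0.5347 -0.2701  0.079 ]
filter_body [356.4, 210.3] 0.6 [0.5716 0.1017 0.079 ]
crank_hub [193.1, 178.8] 0.6 [ 0.5343 -0.1039  0.065 ]
crank_knob [192.3, 149.5] 0.81 [ 0.4975 -0.1026  0.065 ]
jaw [295.3, 156.8] 0.83 [0.5118 0.0307 0.025 ]
jaw [54.6, 180.9] 0.54 [ 0.546  -0.3101  0.025 ]
jaw [192.3, 179.7] 0.49 [ 0.5443 -0.1144  0.025 ]
fixture [284.9, 179.4] 0.64 [0.5495 0.0203 0.    ]
rack [227.2, 178.3] 0.61 [ 0.5544 -0.33    0.    ]
peg0 [204.3, 120.6] 0.76 [ 0.4636 -0.3527  0.057 ]
peg0 [241.7, 245.9] 0.67 [ 0.647  -0.3051  0.057 ]
peg0 [223.2, 183.0] 0.61 [ 0.5489 -0.3301  0.057 ]
6.3083
```

View pics/wf.png

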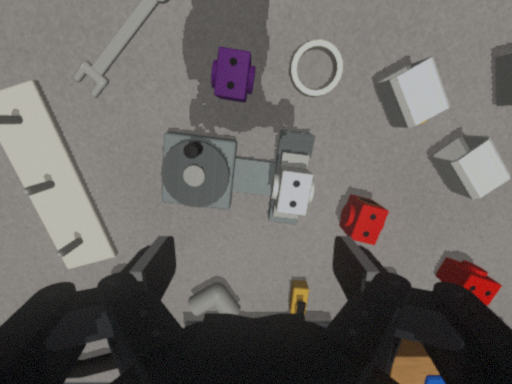

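View pics/wb.png

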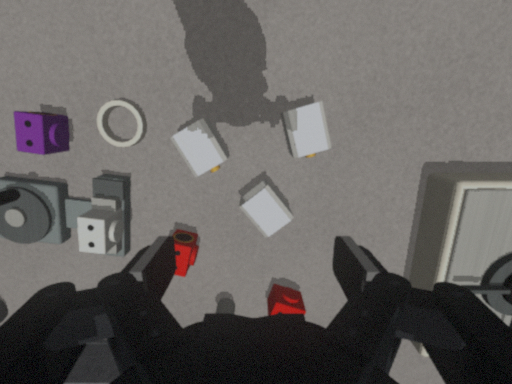

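View pics/wr.png

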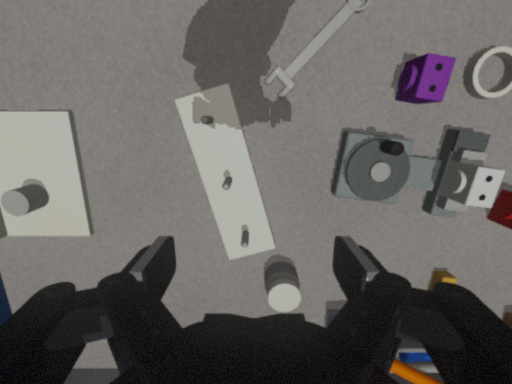

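wf: aluminium body at (294,190) in the fixture, with the sliding jaw above it (robot side) at (292,160), the wheel at (194,175) and the knob at (193,149). Purple (233,72) and red (364,220), (467,282) are decoys. wb: three bowls at (203,150), (308,130), (267,210), plugs pointing away from the robot. wr: three free pegs at (207,119), (227,180), (245,238).

Next I'll fit poses from depth.

```bash
cat >> h.py <<'E'
def blobs(P,zlo,zhi,minpx=150,box=None):
    Z=P[...,2]; m=(Z>zlo)&(Z<zhi)
    if box: m&=(P[...,0]>box[0])&(P[...,0]<box[1])&(P[...,1]>box[2])&(P[...,1]<box[3])
    m=cv2.morphologyEx(m.astype(np.uint8),cv2.MORPH_OPEN,np.ones((3,3)))
    n,L=cv2.connectedComponents(m); out=[]
    for k in range(1,n):
        Q=P[L==k]
        if len(Q)>=minpx:
            r=cv2.minAreaRect((Q[:,:2]*1000).astype(np.float32)); out.append((r,np.median(Q[:,2]),len(Q)))
    return out
def load(n):
    f=np.load(f"pics/{n}.npz"); k=f["k"]; c=(dict(zip(("fx","fy","cx","cy"),k)),f["M"],f["t"]); return f["p"],f["d"],c,cloud(f["d"],c)
def show(t,B):
    for r,z,n in B: print(t,np.round(r[0],1),np.round(r[1],1),round(r[2],1),"z",round(float(z),4),n)
E
python3 - <<'E'
from h import *
p,d,c,P=load("wf")
show("body",blobs(P,.074,.085,60,(.45,.65,-.05,.08)))
show("jaws",blobs(P,.04,.05,30,(.45,.65,-.02,.08)))
show("wheel",blobs(P,.038,.048,60,(.45,.65,-.2,-.05)))
show("gear",blobs(P,.024,.034,60,(.45,.65,-.2,-.05)))
show("bed",blobs(P,.02,.032,60,(.45,.65,-.03,.08)))
show("fix",blobs(P,.008,.2,60,(.45,.65,-.2,.08)))
p,d,c,P=load("wb"); show("bowl",blobs(P,.047,.06,150,(.35,.6,.1,.4)))
p,d,c,P=load("wr"); show("rack",blobs(P,.007,.017,150,(.3,.75,-.45,-.2))); show("floor",blobs(P,-.02,.006,5000))
E
```

```text
body [550.   22.1] [38.  54.3] 83.0 z 0.0798 1320
jaws [514.4  26.6] [36.4 18.7] 83.2 z 0.0458 399
jaws [590.1  16.3] [36.  10.9] 75.4 z 0.0459 123
wheel [ 534.3 -106.6] [90.3 90.1] 85.5 z 0.0445 2960
gear [ 533.7 -106.3] [98.8 99.9] 82.7 z 0.0282 1203
gear [ 569.8 -153.2] [29.9 17.5] 36.3 z 0.0281 144
bed [605.2  13.9] [43.6 15.7] 69.0 z 0.0256 168
fix [534.5 -53.7] [206.2 134. ] 82.8 z 0.0441 9731
bowl [405.6 325.4] [63.9 54.3] 15.6 z 0.0546 1904
bowl [430.5 175. ] [64.  54.2] 29.5 z 0.0543 1792
bowl [524.2 270.6] [65.2 54.1] 38.5 z 0.0545 1489
bowl [587.6 141.7] [25.9 25.2] 83.9 z 0.0543 248
rack [ 375.8 -215.2] [14.7 36.2] 43.8 z 0.0081 167
rack [ 406.7 -245.6] [36.4 41.4] 44.1 z 0.0085 375
rack [ 553.9 -327.7] [274.7  85.3] 15.7 z 0.0126 8782
floor [ 575.9 -273.8] [545.5 949.7] 0.0 z 0.0007 110617
```

```bash
cat >> h.py <<'E'
def tool(h,tilt):  # h: heading (rad) of the tool's outward direction; tilt from down towards heading; closing line horizontal
    e=np.array([np.cos(h),np.sin(h),0]); z=np.sin(tilt)*e+np.array([0,0,-np.cos(tilt)]); y=np.array([-e[1],e[0],0]); return np.stack([np.cross(y,z),y,z],1)
G=.0187
def tcp(g,M): return list(np.asarray(g)+G*M[:,2])
E
python3 - <<'E'
from h import *
p,d,c,P=load("wf"); show("knob",blobs(P,.072,.085,10,(.45,.6,-.2,-.05)))
p,d,c,P=load("wr"); show("peg",blobs(P,.045,.065,3,(.4,.75,-.42,-.25))); show("jar",blobs(P,.05,.08,50,(.6,.85,-.35,-.1)))
r=np.radians
def ok(n,g,h,t):
    for fl in (0,1):
        M=tool(h,t)
        if fl: M=M@np.diag([-1,-1,1])
        s=env.solve_ik(tcp(g,M),q(M)); print(n,round(np.degrees(h)),round(np.degrees(t)),fl,None if s is None else np.round(s,2))
for t in (-45,-35,-25): ok("body",[.55,.022,.052],r(-7.1),r(t))
for t in (45,55,65): ok("body",[.55,.022,.055],r(-7.1),r(t))
for b in ((.4056,.3254,15.6),(.4305,.175,29.5),(.5242,.2706,38.5)):
    for t in (-45,-30): ok("bowl",[b[0],b[1],.03],r(b[2]),r(t))
for pg in ((.645,-.302),(.554,-.328),(.462,-.353)):
    for t in (45,60): ok("peg",[*pg,.065],np.arctan2(pg[1],pg[0]),r(t))
E
```

```text
knob [ 498. -102.] [16.7 17.3] 1.6 z 0.0791 190
peg [ 462.8 -352.7] [10.4 10.4] 89.6 z 0.0553 68
peg [ 553.5 -327.3] [10.1 10.2] 89.3 z 0.0549 58
peg [ 644.6 -301.8] [10.2  9.5] 1.9 z 0.0548 54
peg [ 715.8 -258. ] [ 3.6 19.2] 42.3 z 0.0575 60
jar [ 731.8 -239.9] [51.9 52. ] 1.9 z 0.0657 905
body -7 -45 0 [-0.09  1.22  0.83  1.97  0.02  0.02]
body -7 -45 1 [-0.09  1.22  0.83  1.97  0.02 -3.12]
body -7 -35 0 [-0.09  1.01  0.51  1.68  0.02  0.03]
body -7 -35 1 [-0.09  1.01  0.51  1.68  0.02 -3.11]
body -7 -25 0 [-0.08  0.83  0.24  1.42  0.02  0.04]
body -7 -25 1 [-0.08  0.83  0.24  1.42  0.02 -3.11]
body -7 45 0 None
body -7 45 1 None
body -7 55 0 None
body -7 55 1 None
body -7 65 0 None
body -7 65 1 None
bowl 16 -45 0 [0.47 1.11 0.54 1.78 0.14 0.14]
bowl 16 -45 1 [ 0.47  1.11  0.54  1.78  0.14 -3.  ]
bowl 16 -30 0 [0.49 0.86 0.18 1.41 0.11 0.19]
bowl 16 -30 1 [ 0.49  0.86  0.18  1.41  0.11 -2.95]
bowl 30 -45 0 [ 0.33  1.01  0.32  1.66 -0.13 -0.13]
bowl 30 -45 1 [ 0.33  1.01  0.32  1.66 -0.13  3.01]
bowl 30 -30 0 [ 0.31  0.77  0.01  1.32 -0.1  -0.18]
bowl 30 -30 1 [ 0.31  0.77  0.01  1.32 -0.1   2.97]
bowl 38 -45 0 None
bowl 38 -45 1 None
bowl 38 -30 0 [ 0.43  1.02  0.54  1.6  -0.12 -0.21]
bowl 38 -30 1 [ 0.43  1.02  0.54  1.6  -0.12  2.93]
peg -25 45 0 [-0.56  0.44 -0.8  -0.46  0.09 -0.09]
peg -25 45 1 [-0.56  0.44 -0.8  -0.46  0.09  3.05]
peg -25 60 0 [-0.58  0.61 -1.02 -1.1   0.12 -0.07]
peg -25 60 1 [-0.58  0.61 -1.02 -1.1   0.12  3.07]
peg -31 45 0 [-0.68  0.36 -0.98 -0.54  0.1  -0.1 ]
peg -31 45 1 [-0.68  0.36 -0.98 -0.54  0.1   3.04]
peg -31 60 0 None
peg -31 60 1 None
peg -37 45 0 None
peg -37 45 1 None
peg -37 60 0 None
peg -37 60 1 None
```

```bash
python3 - <<'E'
from h import *
r=np.radians
def scan(n,g,h,ts):
    o=[]
    for t in ts:
        M=tool(h,r(t)); s=env.solve_ik(tcp(g,M),q(M)); o.append((t,"-" if s is None else "ok"))
    print(n,np.round(g,3),round(np.degrees(h)),*[a for a,b in o if b=="ok"])
T=range(-75,80,5)
for z in (.052,.056,.13): scan("body",[.55,.022,z],r(-7.1),T)
for b in ((.4056,.3254,15.6),(.4305,.175,29.5),(.5242,.2706,38.5)):
    for z in(.03,.12):scan("bowl",[b[0],b[1],z],r(b[2]),T)
for pg in ((.645,-.302),(.554,-.328),(.462,-.353)):
    for dh in(-40,-20,0,20):
      for z in(.06,.12): scan("peg",[*pg,z],np.arctan2(pg[1],pg[0])+r(dh),T)
E
```

```text
body [0.55  0.022 0.052] -7 -45 -40 -35 -30 -25 -20 -15 -10 -5 0 5 10 15 20 25 30
body [0.55  0.022 0.056] -7 -45 -40 -35 -30 -25 -20 -15 -10 -5 0 5 10 15 20 25 30 35
body [0.55  0.022 0.13 ] -7 -40 -35 -30 -25 -20 -15 -10 -5 0 5 10 15 20 25 30 35 40
bowl [0.406 0.325 0.03 ] 16 -55 -50 -45 -40 -35 -30 -25 -20 -15 -10 -5 0 5 10 15 20 25 30
bowl [0.406 0.325 0.12 ] 16 -50 -45 -40 -35 -30 -25 -20 -15 -10 -5 0 5 10 15 20 25 30 35
bowl [0.43  0.175 0.03 ] 30 -60 -55 -50 -45 -40 -35 -30 -25 -20 -15 -10 -5 0 5 10 15 20
bowl [0.43  0.175 0.12 ] 30 -55 -50 -45 -40 -35 -30 -25 -20 -15 -10 -5 0 5 10 15 20 25 30
bowl [0.524 0.271 0.03 ] 38 -40 -35 -30 -25 -20 -15 -10 -5 0 5 10 15 20 25 30 35
bowl [0.524 0.271 0.12 ] 38 -35 -30 -25 -20 -15 -10 -5 0 5 10 15 20 25 30 35 40 45
peg [ 0.645 -0.302  0.06 ] -65 -25 -20 -15 -10 -5 0 5 10 15 20 25 30 35 40 45 50 55 60 65 70 75
peg [ 0.645 -0.302  0.12 ] -65 -20 -15 -10 -5 0 5 10 15 20 25 30 35 40 45 50 55 60 65 70 75
peg [ 0.645 -0.302  0.06 ] -45 -20 -15 -10 -5 0 5 10 15 20 25 30 35 40 45 50 55 60 65
peg [ 0.645 -0.302  0.12 ] -45 -15 -10 -5 0 5 10 15 20
[... 1099 characters left out ...]
50 -45 -40 -35 -30 -25 -20 -15 -10 -5 0 5 10 15 20 25 30 35 40 45 50 55
peg [ 0.462 -0.353  0.12 ] -77 -45 -40 -35 -30 -25 -20 -15 -10 -5 0 5 10 15 20 25 30 35 40 45 50 55
peg [ 0.462 -0.353  0.06 ] -57 -40 -35 -30 -25 -20 -15 -10 -5 0 5 10 15 20 25 30 35 40
peg [ 0.462 -0.353  0.12 ] -57 -40 -35 -30 -25 -20 -15 -10 -5 0 5 10 15 20 25 30 35 40 45
peg [ 0.462 -0.353  0.06 ] -37 -40 -35 -30 -25 -20 -15 -10 -5 0 5 10 15 20 25 30 35
peg [ 0.462 -0.353  0.12 ] -37 -40 -35 -30 -25 -20 -15 -10 -5 0 5 10 15 20 25 30 35 40
peg [ 0.462 -0.353  0.06 ] -17 -45 -40 -35 -30 -25 -20 -15 -10 -5 0 5 10 15 20 25 30 35 40
peg [ 0.462 -0.353  0.12 ] -17 -40 -35 -30 -25 -20 -15 -10 -5 0 5 10 15 20 25 30 35 40 45
```

```bash
cat >> h.py <<'E'
PEG=[(.6446,-.3018),(.5535,-.3273),(.4628,-.3527)]
def bowls():
    p,d,c,r=look(.46,.25,.30); P=cloud(d,c); o=[]
    for (cc,s,a),z,n in blobs(P,.047,.06,700,(.3,.62,.1,.45)):
        if s[0]<s[1]: a+=90
        a=np.radians(a); ct=np.array(cc)/1000
        e=np.array([np.cos(a),np.sin(a)])
        if e@ct<0: e=-e
        o.append((ct,np.arctan2(e[1],e[0]),max(s),min(s)))
    return o
def hang(b,peg,t0=-35,t1=55):
    t0,t1=np.radians([t0,t1]); c,h=b[:2]; a=np.array([np.cos(h),np.sin(h),0])
    M0=tool(h,t0); M1=tool(np.radians(-74),t1)
    g=np.array([*c,.029])+.014*a; E=np.array([*c,.027])+.032*a; v=M0.T@(E-g)
    claw.release()
    env.reach(tcp(g-.09*M0[:,2],M0),q(M0)); env.move_l(tcp(g,M0),feed=.15)
    claw.grab(); gap=get_finger_gap(); print("gap",round(gap,4),"f",get_finger_force())
    if not .05<gap<.058: return False
    env.move_l(tcp(g+[0,0,.09],M0),feed=.15)
    W=tool(-.2,np.radians(10)); env.reach([.47,-.02,.24],q(W))
    g1=lambda z: tcp(np.array([*PEG[peg],z+.064])-M1@v,M1)
    env.reach(g1(.10),q(M1)); env.move_l(g1(.07),feed=.1)
    hit=env.move_l(g1(.008),feed=.04,contact_N=4); tp=np.array(get_tcp_pos())
    print("hit",hit,"rim z",round(tp[2]-g1(0)[2],4),"gap",round(get_finger_gap(),4))
    if tp[2]-g1(0)[2]>.02: return False
    claw.release(); env.move_l(list(tp-.10*M1[:,2]),feed=.15); 
    print("t",get_t()); return True
E
python3 - <<'E'
from h import *
B=bowls(); print(B)
b=min(B,key=lambda b:b[0][1]); print(hang(b,0)); 
env.reach([.53,-.29,.28],down(np.pi/2)); p,d=read_camera("wrist"); save(p,"h1")
E
```

```text
[(array([0.40570175, 0.32563202]), np.float64(0.27279729435003836), 64.03764343261719, 54.404354095458984), (array([0.43054831, 0.17495575]), np.float64(0.5112450038021802), 64.03932189941406, 54.21188735961914), (array([0.52407507, 0.27038141]), np.float64(0.674752541957226), 64.76551055908203, 54.08635330200195)]
gap 0.0529 f 63.41517976485193
hit True rim z 0.0153 gap 0.0535
t 16.8333
True
```

View pics/h1.png

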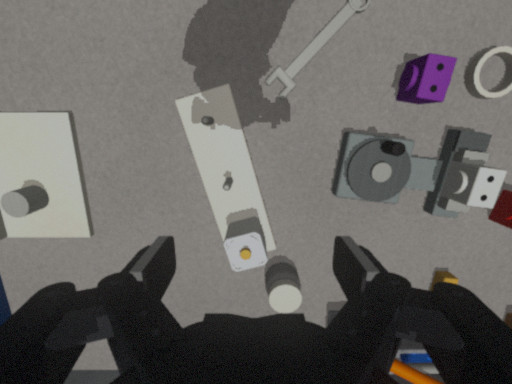

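The first bowl stands upside down on the far peg at (245,250), plug up and apparently flat. The other two follow.

```bash
python3 - <<'E'
from h import *
for k in (1,2):
    B=bowls(); print(B)
    b=min(B,key=lambda b:b[0][0] if k==1 else 0) if len(B) else None
    if b is None or not hang(b,k): print("FAIL"); break
p,d,c,r=look(.53,-.29,.28,name="h2"); P=cloud(d,c); show("tops",blobs(P,.070,.095,100,(.4,.72,-.42,-.24)))
p,d=read_camera("scene"); save(p,"s2"); print(get_t())
E
```

```text
[(array([0.40573181, 0.32560876]), np.float64(0.27371375466016185), 64.13612365722656, 54.345245361328125), (array([0.52400555, 0.27017584]), np.float64(0.6772522515354016), 64.34733581542969, 54.24750900268555)]
gap 0.0534 f 63.33122623153031
hit True rim z 0.0155 gap 0.0536
t 29.25
[(array([0.55601227, 0.30656522]), np.float64(0.6435486829389312), 65.07347106933594, 53.72317886352539)]Traceback (most recent call last):
  File "<stdin>", line 5, in <module>
  File "h.py", line 57, in hang
    env.reach(tcp(g-.09*M0[:,2],M0),q(M0)); env.move_l(tcp(g,M0),feed=.15)
    ~~~~~~~~~^^^^^^^^^^^^^^^^^^^^^^^^^^^^^
workcell.MotionError: the arm cannot take that pose within its joint ranges
```

```bash
python3 - <<'E'
from h import *
B=bowls(); print(B); c,h=B[0][:2]; a=np.array([np.cos(h),np.sin(h),0])
M=tool(h,0); g=np.array([*c,.030])+.005*a; off=np.array([.44-c[0],.24-c[1],0])
claw.release(); env.reach(tcp(g+[0,0,.07],M),q(M)); env.move_l(tcp(g,M)); claw.grab(); print(get_finger_gap())
env.move_l(tcp(g+[0,0,.01],M)); env.move_l(tcp(g+off+[0,0,.01],M)); env.move_l(tcp(g+off+[0,0,-.002],M),feed=.04,contact_N=4); claw.release(); env.move_l(tcp(g+off+[0,0,.09],M))
B=bowls(); print(B)
if hang(B[0],2):
    p,d,c,r=look(.53,-.29,.28,name="h2"); P=cloud(d,c); show("tops",blobs(P,.070,.095,100,(.4,.72,-.42,-.24)))
    p,d=read_camera("scene"); save(p,"s2"); print(get_t())
E
```

```text
[(array([0.55585376, 0.30622473]), np.float64(0.6468105226420601), 64.88532257080078, 54.15901565551758)]
0.053489371544913934
[(array([0.44049301, 0.24055579]), np.float64(0.6459608410962703), 63.98365783691406, 54.29008102416992)]
gap 0.0532 f 63.360599018633366Traceback (most recent call last):
  File "<stdin>", line 7, in <module>
  File "h.py", line 64, in hang
    hit=env.move_l(g1(.008),feed=.04,contact_N=4); tp=np.array(get_tcp_pos())
workcell.MotionError: the arm cannot follow that straight line within its joint ranges
```

```bash
python3 - <<'E'
from h import *
t0=np.radians(-35); M0=tool(0,t0); v=M0.T@np.array([.018,0,-.002])
for hd in range(-130,-60,4):
    M=tool(np.radians(hd),np.radians(55)); print(hd,[z for z in(.008,.012,.03,.05,.07,.1) if env.solve_ik(tcp(np.array([*PEG[2],z+.064])-M@v,M),q(M)) is not None])
E
```

```text
-130 [0.008, 0.012, 0.03, 0.05, 0.07, 0.1]
-126 [0.008, 0.012, 0.03, 0.05, 0.07, 0.1]
-122 [0.008, 0.012, 0.03, 0.05, 0.07, 0.1]
-118 [0.008, 0.012, 0.03, 0.05, 0.07, 0.1]
-114 [0.008, 0.012, 0.03, 0.05, 0.07, 0.1]
-110 [0.008, 0.012, 0.03, 0.05, 0.07, 0.1]
-106 [0.008, 0.012, 0.03, 0.05, 0.07, 0.1]
-102 [0.008, 0.012, 0.03, 0.05, 0.07, 0.1]
-98 [0.008, 0.012, 0.03, 0.05, 0.07, 0.1]
-94 [0.008, 0.012, 0.03, 0.05, 0.07, 0.1]
-90 [0.008, 0.012, 0.03, 0.05, 0.07, 0.1]
-86 [0.008, 0.012, 0.03, 0.05, 0.07, 0.1]
-82 [0.008, 0.012, 0.03, 0.05, 0.07, 0.1]
-78 [0.008, 0.012, 0.03, 0.05, 0.07, 0.1]
-74 [0.07, 0.1]
-70 []
-66 []
-62 []
```

```bash
python3 - <<'E'
from h import *
M0=tool(0,np.radians(-35)); v=M0.T@np.array([.018,0,-.002]); M1=tool(np.radians(-83),np.radians(55))
g1=lambda z: tcp(np.array([*PEG[2],z+.064])-M1@v,M1)
env.move_l(list(np.array(get_tcp_pos())+[0,0,.03])); env.reach(g1(.10),q(M1)); env.move_l(g1(.07),feed=.1)
hit=env.move_l(g1(.008),feed=.04,contact_N=4); tp=np.array(get_tcp_pos()); print(hit,tp[2]-g1(0)[2],get_finger_gap())
if tp[2]-g1(0)[2]<.02:
    claw.release(); env.move_l(list(tp-.10*M1[:,2]))
    p,d,c,r=look(.53,-.29,.28,name="h2"); P=cloud(d,c); show("tops",blobs(P,.070,.095,100,(.4,.72,-.42,-.24)))
    p,d=read_camera("scene"); save(p,"s2"); print(get_t())
E
```

```text
True 0.015321213642382557 0.053562195192280025
tops [ 463.6 -351.4] [53.9 54.4] 6.9 z 0.0765 1873
tops [ 554.4 -326.2] [54.4 54.4] 15.8 z 0.0766 1539
tops [ 645.5 -300.8] [55.2 54.2] 15.7 z 0.0767 1311
49.8417
```

View pics/h2.png

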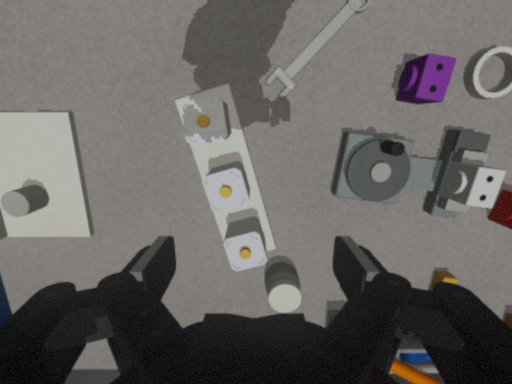

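View pics/s2.png

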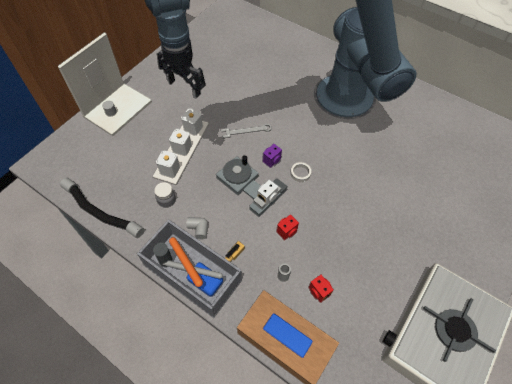

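All three bowls stand flat, tops at 76.5 mm, on (203,120), (226,191) and (245,252). Nothing else in the scene has moved. Now I'll open the crank.

```bash
cat >> h.py <<'E'
HUB=np.array([.5340,-.1064])
def kp(th,r=.0362,z=.050): return [HUB[0]+r*np.cos(th),HUB[1]+r*np.sin(th),z]
TH0=np.arctan2(.0044,-.036)
E
python3 - <<'E'
from h import *
Q=down(np.pi/2); claw.release()
env.reach(kp(TH0,z=.13),Q); env.move_l(kp(TH0)); claw.grab(); print("gap",get_finger_gap(),np.round(get_ft_force(),1)); f0=np.array(get_ft_force())
for k in range(1,37):
    env.move_l(kp(TH0+(2*np.pi+.04)*k/36),feed=.05)
    if k%3==0: print(k,np.round(np.array(get_ft_force())-f0,1),end=" ")
    if np.linalg.norm(np.array(get_ft_force())-f0)>45: print("STOP",k); break
claw.release(); tp=get_tcp_pos(); env.move_l([tp[0],tp[1],.13])
p,d,c,r=look(.50,-.03,.25,name="c1"); P=cloud(d,c)
show("knob",blobs(P,.072,.085,10,(.45,.6,-.2,-.05)));show("body",blobs(P,.074,.085,60,(.45,.65,-.05,.08)));show("jaws",blobs(P,.04,.05,30,(.45,.65,-.02,.08))); print(get_t())
E
```

```text
gap 0.01632719890919496 [-1.1 -2.1  5.6]
3 [-3.9  3.2  4.4] 6 [-5.5 -1.   4. ] 9 [-2.5 -4.   0.6] 12 [ 0.6 -3.  -1.2] 15 [ 2.  -1.7 -0.2] 18 [-1.2 -0.   2.9] 21 [-2.8 -2.   2.9] 24 [-2.8 -6.1  3.3] 27 [ 1.4 -7.3 -1.6] 30 [ 5.5 -3.7 -4.1] 33 [ 6.3  1.5 -3.1] 36 [3.6 4.5 2.5] knob [ 497.6 -100.7] [16.7 16.4] 87.9 z 0.0792 180
body [549.8  22.3] [38.4 54. ] 82.7 z 0.0797 1240
jaws [494.5  28.7] [35.9 18.1] 82.1 z 0.0457 369
64.5583
```

```bash
python3 - <<'E'
from h import *
r=np.radians
for t0 in(-45,-40,-35):
    M=tool(r(-7.1),r(t0)); print(t0,[z for z in(.052,.07,.09,.11,.13,.15) if env.solve_ik(tcp([.5499,.0222,z],M),q(M)) is not None])
for xy in((.45,.25),(.5,.25),(.5,.3),(.45,.32)):
  for t1 in(50,55):
    print(xy,t1,[hd for hd in range(-60,130,6) if all(env.solve_ik(tcp([*xy,z],tool(r(hd),r(t1))),q(tool(r(hd),r(t1)))) is not None for z in(.025,.05,.08,.12))])
E
```

```text
-45 [0.052, 0.07, 0.09, 0.11]
-40 [0.052, 0.07, 0.09, 0.11, 0.13, 0.15]
-35 [0.052, 0.07, 0.09, 0.11, 0.13, 0.15]
(0.45, 0.25) 50 [-60, -54, -48, -42, -36, -30, -24, 72, 78, 84, 90, 96, 102, 108, 114, 120, 126]
(0.45, 0.25) 55 [-60, -54, -48, -42, -36, -30, -24, 72, 78, 84, 90, 96, 102, 108, 114, 120, 126]
(0.5, 0.25) 50 [-60, -54, -48, -42, -36, -30, -24, -18, 66, 72, 78, 84, 90, 96, 102, 108, 114, 120, 126]
(0.5, 0.25) 55 [-60, -54, -48, -42, -36, -30, -24, -18, 66, 72, 78, 84, 90, 96, 102, 108, 114, 120, 126]
(0.5, 0.3) 50 [-60, -54, -48, -42, -36, -30, -24, -18, -12, -6, 66, 72, 78, 84, 90, 96, 102, 108, 114, 120, 126]
(0.5, 0.3) 55 [-60, -54, -48, -42, -36, -30, -24, -18, -12, 72, 78, 84, 90, 96, 102, 108, 114, 120, 126]
(0.45, 0.32) 50 [-60, -54, -48, -42, -36, -30, -24, -18, -12, 72, 78, 84, 90, 96, 102, 108, 114, 120, 126]
(0.45, 0.32) 55 [-60, -54, -48, -42, -36, -30, -24, -18, -12, 78, 84, 90, 96, 102, 108, 114, 120, 126]
```

```bash
python3 - <<'E'
from h import *
r=np.radians; M0=tool(r(-7.1),r(-40)); g=np.array([.5499,.0222,.053]); C=np.array([.5499,.0222,.052]); v=M0.T@(C-g)
claw.release(); env.reach(tcp(g+[0,0,.09],M0),q(M0)); env.move_l(tcp(g,M0),feed=.1); claw.grab(); gap=get_finger_gap(); print("gap",gap)
assert .048<gap<.056
env.move_l(tcp(g+[0,0,.09],M0),feed=.1)
env.reach([.47,.12,.24],q(tool(.5,0)))
M1=tool(r(84),r(50)); g1=lambda z: tcp(np.array([.45,.25,z+.027])-M1@v,M1)
env.reach(g1(.06),q(M1)); hit=env.move_l(g1(-.004),feed=.04,contact_N=4); tp=np.array(get_tcp_pos()); print(hit,tp[2]-g1(0)[2],get_finger_gap())
claw.release(); env.move_l(list(tp-.09*M1[:,2]))
p,d,c,_=look(.43,.22,.25,name="b1"); P=cloud(d,c); show("body",blobs(P,.044,.06,60,(.35,.55,.15,.35))); print(get_t())
p=p[50:350,100:420]; save(cv2.resize(p,(640,600)),"b1c")
E
```

```text
gap 0.051035798510534955
True 0.001683329977952201 0.05069825730117582
body [451.6 251.7] [54.3 42.6] 84.7 z 0.0549 1187
75.0167
```

View pics/b1c.png

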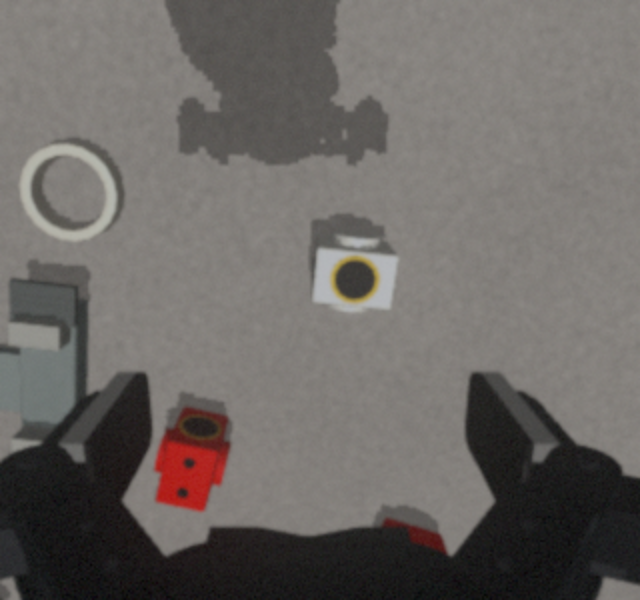

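The body stands flat with its bore up (355,280 in the crop). I'll regrasp it from above and place it in the nest.

```bash
python3 - <<'E'
from h import *
r=np.radians; M0=tool(r(84.3),0); g=np.array([.4510,.2512,.028])
claw.release(); env.reach(tcp(g+[0,0,.1],M0),q(M0)); env.move_l(tcp(g,M0),feed=.12); claw.grab(); gap=get_finger_gap(); print("gap",gap)
assert .048<gap<.056
env.move_l(tcp(g+[0,0,.13],M0)); M1=tool(r(-7.2),0); ax=np.array([np.cos(r(-7.2)),np.sin(r(-7.2))])
xy=np.array([.5499,.0222])-.004*ax
t=lambda z: tcp([*xy,z+.028],M1)
env.reach(t(.13),q(M1)); env.move_l(t(.05),feed=.12); hit=env.move_l(t(.022),feed=.03,contact_N=4); tp=np.array(get_tcp_pos()); print(hit,tp[2]-t(0)[2])
claw.release(); env.move_l(t(.15))
p,d,c,_=look(.50,-.03,.25,name="b2"); P=cloud(d,c); show("body",blobs(P,.072,.087,60,(.45,.65,-.05,.08)));show("knob",blobs(P,.072,.085,10,(.45,.6,-.2,-.05)));print(get_t())
save(cv2.resize(p[80:300,130:380],(680,600)),"b2c")
E
```

```text
gap 0.05090807137479766
True 0.02585176087505363
body [545.   24.3] [38.1 54.1] 83.1 z 0.0799 1268
knob [ 497.9 -100.4] [16.7 16.7] 68.7 z 0.0793 180
83.8667
```

View pics/b2c.png

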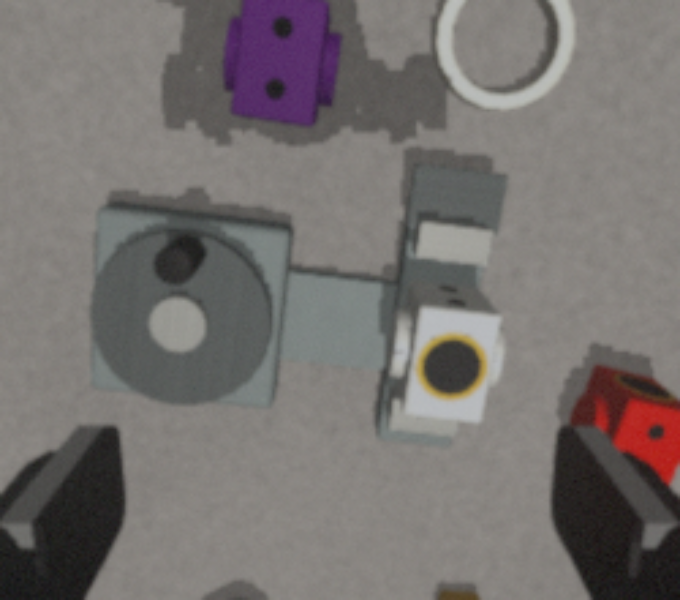

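The body sits square on the bed (top at 79.9 mm) with the bore up, 4–5 mm short of the fixed jaw. Now I'll wind the wheel back.

```bash
python3 - <<'E'
from h import *
Q=down(np.pi/2); claw.release(); s=np.arctan2(-.1006+.1064,.4979-.5340)
env.reach(kp(s,z=.13),Q); env.move_l(kp(s)); claw.grab(); f0=np.array(get_ft_force()); print(get_finger_gap())
def ft(th): f=np.array(get_ft_force())-f0; return f@[-np.sin(th),np.cos(th),0],f
end=s-2*np.pi+.0; n=36; lo=TH0-2*np.pi   # lo ~ crank at 0 counted from the first pose
for k in range(1,n+1):
    th=s+(lo+.25-s+ (2*np.pi if s-lo<0 else 0))*k/n
    env.move_l(kp(th),feed=.05)
    if k%4==0: print(k,round(ft(th)[0],1),end=" ")
    if abs(ft(th)[0])>30: print("STOP",k); break
print()
for k in range(1,40):
    th-=.02; env.move_l(kp(th),feed=.03); T,f=ft(th); print(round(th-lo,2),round(T,1),end="; ")
    if T>22: break
tp=get_tcp_pos(); print("\nknob cmd",th,"tcp ang",np.arctan2(tp[1]-HUB[1],tp[0]-HUB[0])-TH0)
env.hold(.3); claw.release(); tp=get_tcp_pos(); env.move_l([tp[0],tp[1],.13])
p,d,c,_=look(.50,-.03,.25,name="e1"); P=cloud(d,c); show("body",blobs(P,.072,.087,60,(.45,.65,-.05,.08)));show("knob",blobs(P,.072,.085,10,(.45,.6,-.2,-.05)));show("jaws",blobs(P,.04,.05,30,(.45,.65,-.02,.08)));print(get_t())
save(cv2.resize(p[80:300,130:380],(680,600)),"e1c"); p,_=read_camera("scene"); save(p,"e1s")
E
```

```text
0.016016030276288104
4 0.0 8 0.1 12 1.1 16 2.3 20 3.3 24 4.9 28 4.4 32 4.4 36 1.9 
0.23 2.1; 0.21 3.4; 0.19 2.5; 0.17 2.5; 0.15 2.3; 0.13 2.9; 0.11 2.5; 0.09 1.8; 0.07 2.4; 0.05 2.1; 0.03 1.7; 0.01 1.5; -0.01 2.2; -0.03 2.1; -0.05 3.0; -0.07 4.4; -0.09 4.0; -0.11 4.3; -0.13 5.3; -0.15 5.8; -0.17 7.5; -0.19 8.0; -0.21 8.8; -0.23 8.9; -0.25 8.8; -0.27 10.4; -0.29 12.3; -0.31 12.5; -0.33 13.2; -0.35 14.6; -0.37 14.0; -0.39 15.6; -0.41 15.6; -0.43 16.8; -0.45 17.0; -0.47 18.1; -0.49 18.7; -0.51 18.9; -0.53 19.2; 
knob cmd -3.793211676851141 tcp ang -0.30957894761398697
body [550.   23.7] [38.  54.3] 82.8 z 0.0799 1256
knob [497.9 -99.4] [15.9 17.3] 0.2 z 0.0793 170
jaws [514.5  26.4] [36.1 19. ] 84.5 z 0.0458 389
107.9667
```

View pics/e1c.png

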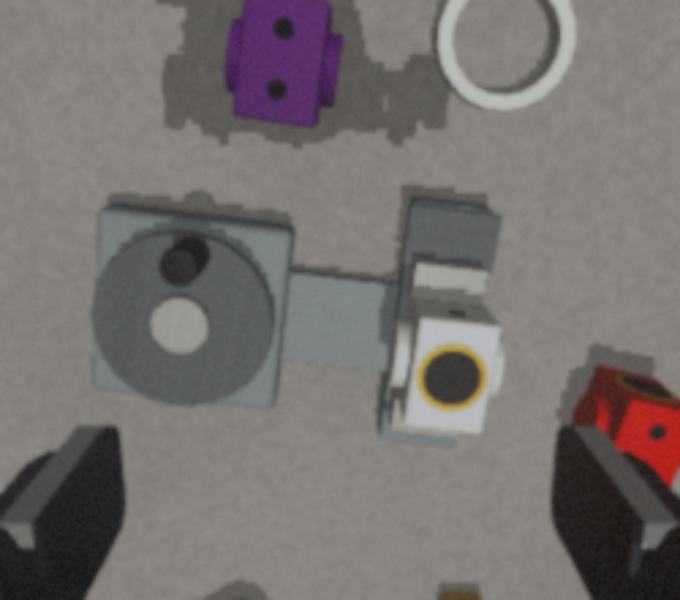

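View pics/e1s.png

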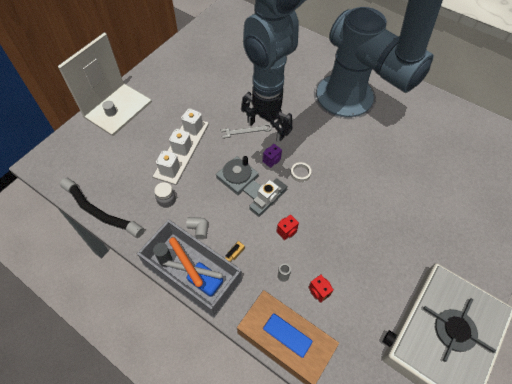

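The jaw is shut on the body (bore up at (452,377) in the crop, jaw and body back at their original positions). It took about 19 N at the knob to clamp it. The three bowls are still on their pegs and the other things have not moved.

```bash
python3 - <<'E'
from workcell import *
print(env.job_done(),get_t())
E
```

```text
the job is handed in; nothing more can be done
the job is handed in; nothing more can be done
```

The job is handed in at about 108 s: the filter body is clamped bore up in the fixture, all three drain bowls hang upside down on their own pegs, and the other things are where they were in the last picture.

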